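# Stamp the printed test bar in the hand marking press

## Task

One of the two hand marking presses has a printed test bar lying in its nest. Stamp that bar: push the press's spring plunger straight down to its stop, hold it down for half a second, then let it spring all the way back up. Do not press the plunger of the empty press, and leave the bar lying in its nest.

Things in the scene. Friction and masses are not known exactly. Their poses are not given: they have to be found in the camera images.
- cap_top (a point): centre of the flat top of the black plunger cap on the LOADED press (mushroom cap 46 mm across, flat top 36 mm across, 142 mm above the table at rest); z up; moves with the cap. The press is fixed: grey base 110 x 120 x 20 mm, column on the side away from the robot, arm 34 mm wide, top 105 mm above the table, carrying the plunger. The cap is its highest part.
- plunger (a joint): travel of the loaded press's plunger in m: 0 = up, at rest; 0.018 = fully down at its hard stop (it moves straight down). Spring: about 4 N to start it moving, about 11 N at the stop; it springs back up by itself when let go.
- idle_plunger (a joint): travel in m of the plunger of the empty press, a press of the same make with nothing in its nest (a spare bar lies on the table just on its robot side); same spring and stop; must stay up. It stands 0.28 to 0.55 m to the left or right of the loaded press.
- bar: white printed tensile test bar (dog-bone), 170 x 20 x 6 mm with an 11 mm wide waist, lying loose in the nest slot of the loaded press, under its plunger, about 35 mm off centre so that one end sticks well out over the base's side. Origin: centre of its underside, 20 mm above the table; y along its length, z up.
Things that resemble listed ones, but are neither listed nor needed, are in the scene too. What is shaped like the part that bears cap_top but yellow is not meant.

How it is judged:
On the way:
1. the loaded press's plunger is down at its stop (within 3 mm) for 0.4 s (value of joint plunger above 0.015 m), for 0.4 s.
At the end, for the whole second after the job is handed in: Both plungers are back up (within 3 mm) and the bar lies still in its nest, within 15 mm of where it started (value of joint each of plunger, idle_plunger below 0.003 m and distance of bar from where it was at the start of the episode below 0.015 m and linear speed of bar below 0.02 m/s); the robot touches nothing.
It fails at once if the empty press's plunger is pressed (more than 5 mm) (value of joint idle_plunger above 0.005 m).
It also fails if it takes over 29 s, if anything falls off the work surface, if the arm or the gripper's body presses on something with over 40 N, if the wrist force passes 120 N, or if a joint passes its speed limit or range.

## Robot

A 7-joint arm with a two-finger parallel gripper is mounted at the origin on the work surface. World frame = base frame: x ahead of the robot, y to its left, z up, the work surface at z = 0. Lengths are in m, angles in rad, forces in N, time in s.
With the tool pointing down it reaches from about 0.4 to 0.925 m from the base axis. Payload 4.1 kg.
Tool frame: the origin (TCP) lies between the finger pads; the fingertips stand 25 mm ahead of it and the grasp point (between the pads) lies 6 mm ahead of it; z points along the fingers, y is the line along which they close (so a half turn about z gives the same grasp; the last joint's range is limited). The gripper opens to 85 mm and grips with 20 to 120 N. Pads are 22 mm wide; open, the fingers measure 114 mm over their backs; the gripper's body (76 mm by 85 mm) begins 54 mm behind the grasp point. The pads swing forward as they close: fully open they stand 13 mm farther back than shut.
Start: joints at [-1.281, 0.398, 0.045, 1.537, -0.019, 1.207, -0.051], TCP at [0.246, 0.602, 0.256] pointing down, gripper open.
Joint ranges: [-2.82, 2.82], [-0.49, 2.23], [-1.37, 1.46], [0, 2.46], [-1.36, 4.5], [0.23, 2], [-2.94, 2.94]. Speed limits (rad/s): [2.57, 2.57, 3.14, 3.14, 3.14, 3.14, 3.14].

## Interface

Orientations are given as a rotation vector (axis times angle).
In Python, from rig import env, vision, job, spot_in, cut_out, mark_of gives the robot as it stands. The module is installed in compiled form; this text tells all that it offers.
- The arm moves only by the shell command python3 -m inch 'ROWS' [FORCE]. ROWS is a JSON object of lists of equal length, an entry for each row: "dp": the shift along the world's x, y, z in cm, a list of three; "turn": the turn, a rotation vector about the world's x, y, z in degrees, a list of three; "gripper": the opening in per cent of the stroke, from 0 (shut) to 100 (fully open). A call has 1 to 8 rows; each row is the pose to reach, as a shift and turn from the pose commanded when the call began; what a row does not reach only later rows make up. A row lasts 1/10 s, in which the tool goes at most 50 mm and 8.59 degrees, less where a joint would pass 70% of its speed; a pose out of reach is approached as far as the arm can. A call with a gripper value outside its range is refused whole. The fingers move at their own pace and stop on an object; FORCE is the grip in N (left out, the last holds). Time passes only in rows, so rows that repeat a pose let the fingers close. It gives the time, the measured TCP pose, the force, the opening and the grip force at its end, in the units of the state.
- env.get_obs(): the state, without advancing time (a new reading comes with each control period).
- vision.snapshot(name): name is "scene" or "top" or "wrist"; returns a dict with "image" (384x512x3 uint8, red, green, blue), "intrinsics" (3x3 intrinsics, pixels), "rvec" (rotation vector, rad) and "tvec" (3), from world to camera coordinates, as OpenCV has them. Camera axes: x right, y down, z forward; pixel columns grow to the right and rows downward; lengths in m; the calibration is good to about 2 mm. A picture is of the moment at which its call begins. There is no depth.
- job.hand_in(): hands the job in; it is judged then, once.
Trained networks look in the newest picture that a camera, given by its name, has taken for a name from the list of things; names that differ only in an ending like _2 or _b are one class to them, and where a whole thing is asked for, a point or a joint stands for the part that bears it (a point fixed in the world has none). Each returns a list of dicts, best first, with "confidence" (0 to 1); they miss things now and then, are a little off and sometimes report something else, mostly with a low value. They report only what shows in the picture. A call takes as long as a camera call. They do not tell look-alikes from the thing itself.
- spot_in(label, camera): "at" ([column, row] in pixels, amid what is visible of it).
- cut_out(label, camera): "region" (384x512 bool, what is visible of it) and "at" ([column, row] in pixels, amid what is visible of it).
- mark_of(label, camera): "at" ([column, row] in pixels: a listed point, or the origin of a listed thing).
The state is a dict: "clock": time; "joints": joint angles; "qvel": joint speeds; "effort": joint torques, N m; "position": TCP position; "ee_rot": TCP orientation; "force": force on the tool from outside, world axes, zero at the start; "wrist_torque": the same for the moment, N m; "gripper_width": finger opening in m; "grip_force": force on a finger pad.
Only numpy, scipy, OpenCV 4.12 (cv2) and the standard library are available. Lean on these libraries where they do the work, as an engineer would, in place of code of your own. Each camera call takes 0.05 s, during which the arm holds its last target. There are 200 camera calls.

## Working session

There is one attempt and no reset: what is moved stays moved. The work goes in short steps, Python scripts to look and compute and a shell command to move; the robot and the scene stay as the last step left them, time stands still between calls to the robot, and variables do not carry over. Pictures are saved under pics/ and viewed, at most 10 in all, crops included, and the job is handed in when it is done.

```bash
mkdir -p pics
cat > h.py <<'E'
import numpy as np, cv2
from rig import env, vision, job, spot_in, cut_out, mark_of
def ray(s,uv):
    R=cv2.Rodrigues(np.array(s["rvec"],float))[0]; t=np.array(s["tvec"],float)
    d=R.T@np.linalg.inv(np.array(s["intrinsics"]))@np.array([uv[0],uv[1],1.]); return -R.T@t,d
def atz(s,uv,z):
    c,d=ray(s,uv); return c+d*(z-c[2])/d[2]
E
python3 - <<'E'
from h import *
for n in ("scene","top"):
    s=vision.snapshot(n); cv2.imwrite(f"pics/{n}0.png",s["image"][:,:,::-1])
    for l,z in(("cap_top",.142),("bar",.02)):
        for m in mark_of(l,n): print(n,l,np.round(m["at"],1),round(m["confidence"],2),atz(s,m["at"],z).round(3))
o=env.get_obs(); print(o["clock"],o["position"],o["ee_rot"],o["force"])
E
```

```text
scene cap_top [124.6 231.3] 0.95 [ 0.601 -0.21   0.142]
scene cap_top [131.5 142. ] 0.67 [ 0.422 -0.196  0.142]
scene bar [165. 262.] 0.87 [ 0.606 -0.169  0.02 ]
top cap_top [356.3 247.2] 0.85 [ 0.421 -0.201  0.142]
top cap_top [359.4 163.7] 0.7 [ 0.599 -0.212  0.142]
top bar [332.5 171.2] 0.55 [ 0.6   -0.175  0.02 ]
0.3 [0.24629364 0.60137283 0.25597589] [-6.06710001e-01 -3.08239229e+00  8.45248756e-04] [1.1315603  0.74199228 0.89330605]
```

View pics/scene0.png

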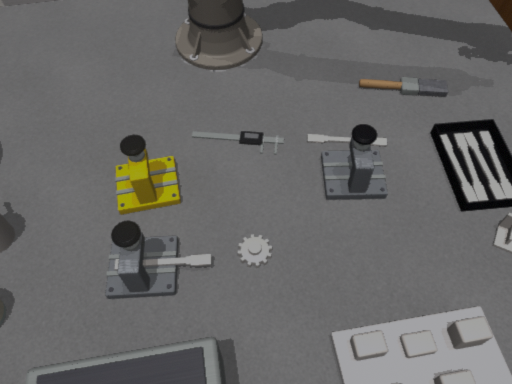

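View pics/top0.png

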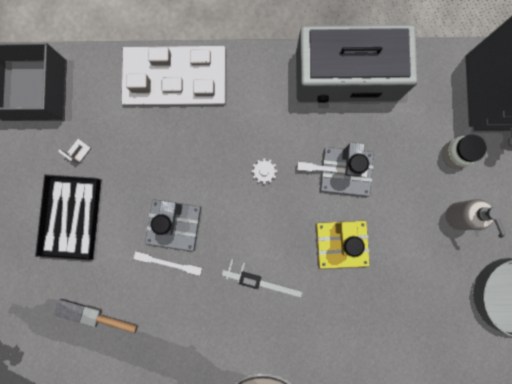

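The scene view shows the grey press with a bar in its nest at cap pixel (125,231). The yellow decoy is at (134,146) and the empty grey press, with its spare bar in front, at (363,134). The top view agrees, with the loaded cap at (359,164), so the target is about (0.600, -0.211).

```bash
python3 -m inch '{"dp":[[1.8,-4,0],[3.6,-8,0],[5.4,-12,0],[7.2,-16,0],[9,-20,0],[10.8,-24,0],[12.6,-28,0],[14.4,-32,0]],"turn":[[0,0,0],[0,0,0],[0,0,0],[0,0,0],[0,0,0],[0,0,0],[0,0,0],[0,0,0]],"gripper":[0,0,0,0,0,0,0,0]}' 30
python3 -m inch '{"dp":[[1.8,-4,0],[3.6,-8,0],[5.4,-12,0],[7.2,-16,0],[9,-20,0],[10.8,-24,0],[12.6,-28,0],[14.4,-32,0]],"turn":[[0,0,0],[0,0,0],[0,0,0],[0,0,0],[0,0,0],[0,0,0],[0,0,0],[0,0,0]],"gripper":[0,0,0,0,0,0,0,0]}'
python3 -m inch '{"dp":[[1.8,-4,0],[3.4,-8,0],[5,-12,0],[6.4,-15.5,0],[6.4,-17,0],[6.5,-17.2,0],[6.5,-17.2,0],[6.5,-17.2,0]],"turn":[[0,0,0],[0,0,0],[0,0,0],[0,0,0],[0,0,0],[0,0,0],[0,0,0],[0,0,0]],"gripper":[0,0,0,0,0,0,0,0]}'
python3 - <<'E'
from h import *
o=env.get_obs(); print(o["position"],o["ee_rot"],o["force"],o["joints"])
P={}
for n in ("scene","top","wrist"):
    s=vision.snapshot(n); cv2.imwrite(f"pics/{n}1.png",s["image"][:,:,::-1])
    for m in mark_of("cap_top",n): print(n,np.round(m["at"],1),round(m["confidence"],2),atz(s,m["at"],.142).round(4))
E
```

```text
clock: 1.1
position: [0.3909, 0.2798, 0.2566]
ee_rot: [0.607, 3.082, 0.001]
force: [1.1, 0.2, 0.4]
gripper_width: 0.0001
grip_force: 0.0
clock: 1.9
position: [0.5349, -0.04, 0.2566]
ee_rot: [0.606, 3.082, 0.001]
force: [0.5, 0.4, 0.5]
gripper_width: 0.0001
grip_force: 0.0
clock: 2.7
position: [0.5996, -0.208, 0.2562]
ee_rot: [-0.602, -3.083, -0.003]
force: [-0.1, 0.2, 0.5]
gripper_width: -0.0001
grip_force: 0.0
[ 0.59955969 -0.2080156   0.25624826] [-6.02380532e-01 -3.08284308e+00 -3.06520621e-03] [-0.10198012  0.23587384  0.5251569 ] [-0.14901916  0.42151622  0.57027168  1.58671564 -0.24079369  1.20468849
  1.65318418]
scene [132.3 143.1] 0.89 [ 0.4252 -0.1942  0.142 ]
top [358.5 164.6] 0.7 [ 0.5969 -0.2098  0.142 ]
top [355.7 245.4] 0.59 [ 0.4246 -0.1994  0.142 ]
wrist [251.3 196. ] 0.82 [ 0.5992 -0.2091  0.142 ]
```

The wrist camera puts the cap at (0.599, -0.209), which agrees with the other estimates. I'll go down next.

```bash
python3 -m inch '{"dp":[[0,-0.1,-3],[0,-0.1,-6],[0,-0.1,-8],[0,-0.1,-8.5],[0,-0.1,-9],[0,-0.1,-9.5],[0,-0.1,-9.5]],"turn":[[0,0,0],[0,0,0],[0,0,0],[0,0,0],[0,0,0],[0,0,0],[0,0,0]],"gripper":[0,0,0,0,0,0,0]}'
```

```text
clock: 3.7
position: [0.5997, -0.2115, 0.1623]
ee_rot: [0.606, 3.082, 0.001]
force: [-2.8, 1.3, 4.9]
gripper_width: -0.0002
grip_force: 2.3
```

Run:
```python
from h import *
o=env.get_obs(); print(o["position"],o["force"])
s=vision.snapshot("scene"); cv2.imwrite("pics/s2.png",cv2.resize(s["image"][150:320,60:260,::-1],None,fx=3,fy=3))
```

```text
[ 0.59967923 -0.21146748  0.16233546] [-2.84944079  1.34602006  4.94686788]
```

View pics/s2.png

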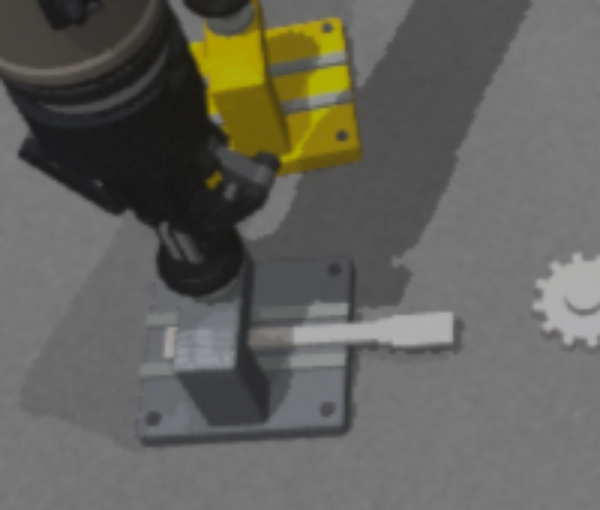

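The picture shows the closed fingers sitting centrally on the black cap of the loaded press (crop pixel about (200,260)), with the bar in its nest. The upward force of 4.9 N fits the spring starting to move. I'll press down to the stop.

```bash
python3 -m inch '{"dp":[[0,0,-0.4],[0,0,-0.8],[0,0,-1.1],[0,0,-1.3],[0,0,-1.4],[0,0,-1.4]],"turn":[[0,0,0],[0,0,0],[0,0,0],[0,0,0],[0,0,0],[0,0,0]],"gripper":[0,0,0,0,0,0]}'
```

```text
clock: 4.35
position: [0.6, -0.2116, 0.1494]
ee_rot: [0.606, 3.081, 0.001]
force: [-3.4, 2.2, 8.9]
gripper_width: 0.0001
grip_force: 4.6
```

The force is still below the stop value, so I'll ease down until it jumps.

```bash
python3 -m inch '{"dp":[[0,0,-0.2],[0,0,-0.2],[0,0,-0.2]],"turn":[[0,0,0],[0,0,0],[0,0,0]],"gripper":[0,0,0]}'
python3 -m inch '{"dp":[[0,0,-0.2],[0,0,-0.2],[0,0,-0.2]],"turn":[[0,0,0],[0,0,0],[0,0,0]],"gripper":[0,0,0]}'
```

```text
clock: 4.65
position: [0.6, -0.2117, 0.149]
ee_rot: [0.607, 3.08, 0.002]
force: [-6.0, 2.7, 17.4]
gripper_width: 0.0
grip_force: 8.4
clock: 4.95
position: [0.6, -0.2117, 0.1489]
ee_rot: [0.607, 3.08, 0.004]
force: [-10.0, 5.1, 26.7]
gripper_width: 0.0001
grip_force: 13.2
```

The force went from 9 to 27 N while the position stayed at 0.149, so the plunger is at its stop. I'll hold it there, then release and retreat.

```bash
python3 -m inch '{"dp":[[0,0,0],[0,0,0],[0,0,0],[0,0,0],[0,0,0],[0,0,0],[0,0,0]],"turn":[[0,0,0],[0,0,0],[0,0,0],[0,0,0],[0,0,0],[0,0,0],[0,0,0]],"gripper":[0,0,0,0,0,0,0]}'
python3 -m inch '{"dp":[[0,0,0.4],[0,0,0.8],[0,0,1.2],[0,0,1.6],[0,0,2.2],[0,0,3.5],[0,0,6],[0,0,10]],"turn":[[0,0,0],[0,0,0],[0,0,0],[0,0,0],[0,0,0],[0,0,0],[0,0,0],[0,0,0]],"gripper":[0,0,0,0,0,0,0,0]}'
python3 -m inch '{"dp":[[0,4,2],[0,8,3],[0,12,3],[0,14,3],[0,14,3],[0,14,3],[0,14,3]],"turn":[[0,0,0],[0,0,0],[0,0,0],[0,0,0],[0,0,0],[0,0,0],[0,0,0]],"gripper":[0,0,0,0,0,0,0]}'
python3 - <<'E'
from h import *
o=env.get_obs(); print(o["position"],o["force"])
for n in ("scene","top"):
    s=vision.snapshot(n)
    for l,z in(("cap_top",.142),("bar",.02)):
        for m in mark_of(l,n): print(n,l,np.round(m["at"],1),round(m["confidence"],2),atz(s,m["at"],z).round(3))
    if n=="scene": cv2.imwrite("pics/s3.png",s["image"][:,:,::-1])
E
```

```text
clock: 5.65
position: [0.6, -0.2117, 0.1489]
ee_rot: [0.607, 3.08, 0.004]
force: [-9.8, 5.4, 26.5]
gripper_width: -0.0001
grip_force: 13.2
clock: 6.45
position: [0.5983, -0.211, 0.2425]
ee_rot: [-0.606, -3.079, 0.0]
force: [0.8, 1.2, 0.6]
gripper_width: -0.0002
grip_force: 0.0
clock: 7.15
position: [0.5993, -0.0737, 0.2737]
ee_rot: [0.611, 3.081, -0.002]
force: [0.1, -0.2, 0.3]
gripper_width: 0.0001
grip_force: 0.0
[ 0.59929452 -0.07373127  0.27369678] [ 0.11037473 -0.23826323  0.26517542]
scene cap_top [129.  144.2] 0.94 [ 0.427 -0.2    0.142]
scene cap_top [125.5 230.6] 0.56 [ 0.6   -0.208  0.142]
top cap_top [357.3 163.8] 0.7 [ 0.599 -0.207  0.142]
top cap_top [357.2 245.3] 0.55 [ 0.425 -0.203  0.142]
```

View pics/s3.png

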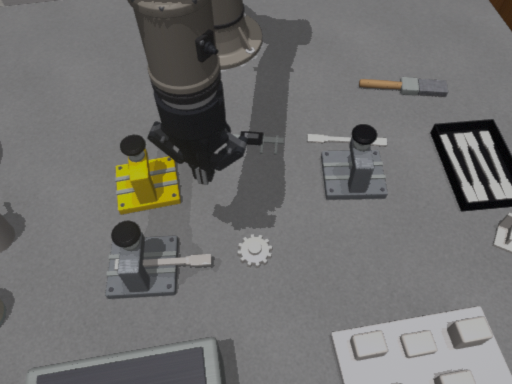

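The loaded press's cap is back up at (125,231), its bar is unmoved with its end at (210,261), the empty press is untouched, and the arm is clear of everything.

```bash
python3 -c "from rig import job; print(job.hand_in())"
```

```text
the job is handed in; nothing more can be done
None
```

I stamped the bar: the loaded press's plunger was held at its stop for over 0.7 s and sprang back up, the bar stayed in its nest, the empty press was not touched, and the job is handed in (no verdict was returned).

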